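Lid the blanks tin and bring its outer lid to the laser stage

ROBOT

A 6-joint arm with a two-finger parallel gripper is mounted at the origin on the work surface. World frame = base frame: x ahead of the robot, y to its left, z up, the work surface at z = 0. Lengths are in m, angles in rad, forces in N, time in s.
With the tool pointing down it reaches from about 0.25 to 0.725 m from the base axis. Payload 4 kg.
Tool frame: the origin (TCP) lies on the front face of the gripper's body, between the roots of the fingers; the fingertips stand 73 mm ahead of it and the grasp point (between the pads) lies 54 mm ahead of it; z points along the fingers, y is the line along which they close (so a half turn about z gives the same grasp; the last joint's range is limited). The gripper opens to 85 mm and grips with 20 to 120 N. Pads are 22 mm wide; open, the fingers measure 114 mm over their backs; the gripper's body (76 mm by 85 mm) begins 54 mm behind the grasp point. The pads swing forward as they close: fully open they stand 13 mm farther back than shut.
Start: joints at [1.116, 0.241, 0.005, 1.335, 0, 1.571], TCP at [0.22, 0.449, 0.304] pointing down, gripper open.
Joint ranges: [-2.72, 2.72], [-1.05, 1.87], [-1.09, 1.28], [-1.99, 2.15], [-1.42, 1.44], [-3.14, 3.14]. Speed limits (rad/s): [2.79, 2.79, 3.14, 3.14, 3.14, 3.14].

INTERFACE

Orientations are given as a unit quaternion [x, y, z, w].
In Python, from workcell import bot gives the robot as it stands. The module is installed in compiled form; this text tells all that it offers.
- The arm moves only by the tool step_arm, never from a script. Its argument "rows" is a list of rows, each a list of 2 entries, a list of its own where there are three numbers: the shift along the tool's x, y, z in mm, then the turn about the tool's z in degrees. A call has 1 to 12 rows; each row is the pose to reach, as a shift and turn from the pose commanded when the call began, along the tool's axes at that moment; what a row does not reach only later rows make up. A row lasts 1/8 s, in which the tool goes at most 62.5 mm and 10.7 degrees, less where a joint would pass 70% of its speed; a pose out of reach is approached as far as the arm can. A call with a gripper value outside its range is refused whole. "claw" is the gripper's target within -1 to 1 (shut at 1, half-way at 0, fully open at -1), set as the call begins (left out, the last holds). The fingers move at their own pace and stop on an object; the grip force is fixed at half the most. Time passes only in rows, so rows that repeat a pose let the fingers close. It gives the time, the measured TCP pose, the force, the opening and the grip force at its end, in the units of the state.
- bot.get_obs(): the state, without advancing time (a new reading comes with each control period).
- bot.camera(name): name is "scene" or "top" or "wrist"; returns (picture, depth): 400x640x3 uint8, red, green, blue; 400x640 float32, m along the optical axis (not along the pixel's ray), 0 where there is no reading.
- bot.camera_params(name): a dict with "fx", "fy", "cx", "cy" (pixels), "pose" (4x4, takes a point from camera to world coordinates). Camera axes: x right, y up, looking along -z (the intrinsics and any distortion apply to the point x, -y, -z); pixel columns grow to the right and rows downward; lengths in m; the calibration is good to about 2 mm. A picture is of the moment at which its call begins: read the wrist's pose just before it. camera_params takes no time and is no camera call; for the wrist camera it gives the pose at the moment of the call.
- bot.job_done(): hands the job in; it is judged then, once.
Trained networks look in the newest picture that a camera, given by its name, has taken for a name from the list of things; names that differ only in an ending like _2 or _b are one class to them, and where a whole thing is asked for, a point or a joint stands for the part that bears it (a point fixed in the world has none). Each returns a list of dicts, best first, with "score" (0 to 1); they miss things now and then, are a little off and sometimes report something else, mostly with a low value. They report only what shows in the picture. A call takes as long as a camera call. They do not tell look-alikes from the thing itself.
- bot.trace(target, camera): "pixels" (400x640 bool, what is visible of it) and "uv" ([column, row] in pixels, amid what is visible of it).
The state is a dict: "clock": time; "joint_pos": joint angles; "joint_vel": joint speeds; "tau": joint torques, N m; "eef_pos": TCP position; "tool_rot": TCP orientation; "ft_force": force on the tool from outside, world axes, zero at the start; "ft_torque": the same for the moment, N m; "grip_width": finger opening in m; "grasp_force": force on a finger pad.
Only numpy, scipy, OpenCV 4.12 (cv2) and the standard library are available. Lean on these libraries where they do the work, as an engineer would, in place of code of your own. Each camera call takes 0.05 s, during which the arm holds its last target. There are 200 camera calls.

TASK

Lift the nested pair of lids together off the wooden coaster and lower it gently onto the open steel tin, so that the inner lid sits fully home in the tin's mouth. Then lift off the outer lid alone, without disturbing the inner lid, and finish holding the outer lid level about 8 cm above the middle of the blue pad on the aluminium stage, ready to be focused on: do not put it down or let go. Leave the tin standing where it is and leave the mug, glass and screwdriver alone.

Things in the scene. Friction and masses are not known exactly. Their poses are not given: they have to be found in the camera images.
- tin: Open round steel tin, loose, about 0.7 kg with wooden blanks in it, 80 mm outer diameter, walls 3 mm (mouth 74 mm wide), 75 mm tall. Origin: centre of its underside, z up along its axis. Stands on the table; the blanks reach 35 mm up and leave the upper 40 mm free.
- inner_lid: Inner lid, round, about 0.12 kg: white tapered plug (60 mm wide below, 68 mm from 6 mm up, 10 mm tall; 3 mm play in the tin's mouth), above it a white flange 82 mm wide, 4 mm thick, that rests on the tin's rim, and a red upright knob. Origin: centre of the plug's underside, z up along the knob. Starts on the coaster under the outer lid. Home in the tin, its origin is 65 mm above the tin's.
- knob_top (a point): Centre of the top of the inner lid's red knob, an upright cylinder 18 mm in diameter, 64 mm above the inner lid's origin. Nested, its top 26 mm stand out above the outer lid's collar. Lifting by the knob carries both lids, as the outer one lies on the inner one's flange.
- outer_lid: Outer lid, round, about 0.12 kg: black disc 96 mm wide with a skirt, and a collar in the middle. Origin: centre of the skirt's lower edge, z up; disc underside 8 mm, disc top 12 mm above it. Nested, it lies loosely on the inner lid's flange (4 mm side play, no catch), origin 6 mm above the inner lid's. It must rise 50 mm to be clear of the knob.
- collar_top (a point): Centre of the top of the outer lid's collar, 32 mm above the outer lid's origin: an upright aluminium tube 42 mm in outer and 30 mm in inner diameter, 20 mm tall above the disc, through which the inner lid's knob stands up (6 mm play). Lifting by the collar takes the outer lid alone.
- coaster: Round wooden coaster, 112 mm in diameter, 8 mm thick, fixed. Origin: centre of its underside. The lids start on it, up to 8 mm off its centre.
- pad_centre (a point): Centre of the top of the blue pad, 110 mm square, that lies on the perforated aluminium stage (150 x 170 mm, fixed, pad top 42 mm above the table). z up.
- mug: Bystander: black mug, 80 mm in diameter, 95 mm tall, with a handle. Origin: centre of its underside. Leave alone.
- glass: Bystander: greenish drinking glass, 72 mm in diameter, 90 mm tall. Origin: centre of its underside. Leave alone.
- screwdriver: Bystander: screwdriver with orange handle, lying on the table at the right. Origin: on the table under its middle. Leave alone.
Mind the look-alikes: they are no part of the job. There is more than one size of the coaster; the one meant has the size given above.

How it is judged:
On the way, in this order (a step that is already met when the one before it is completed fails the run):
1. both lids, still nested, are lifted off the coaster together (horizontal distance between outer_lid and inner_lid below 0.01 m and z of outer_lid in the frame of inner_lid between 0.003 and 0.01 m and z of inner_lid in the frame of coaster above 0.035 m), for 0.1 s.
2. the nested lids are on the tin, the inner lid fully home in its mouth (horizontal distance between outer_lid and inner_lid below 0.01 m and z of outer_lid in the frame of inner_lid between 0.003 and 0.01 m and horizontal distance between inner_lid and tin below 0.006 m and z of inner_lid in the frame of tin between 0.062 and 0.068 m and angle between the z axis of inner_lid and the z axis of tin, either way round below 0.06 rad), for 0.2 s.
3. the outer lid alone is raised clear of the inner lid's knob, the inner lid still home (horizontal distance between inner_lid and tin below 0.006 m and z of inner_lid in the frame of tin between 0.062 and 0.068 m and angle between the z axis of inner_lid and the z axis of tin, either way round below 0.06 rad and z of outer_lid in the frame of tin above 0.121 m), for 0.1 s.
At the end, for the whole second after the job is handed in: Inner lid home in the tin (6 mm of centre, 3 mm of seated height, 0.06 rad), tin within 20 mm of its start, outer lid held by the gripper, still, level within 0.15 rad, its skirt edge 45 to 125 mm above the blue pad, its centre within 35 mm of the pad's (horizontal distance between inner_lid and tin below 0.006 m and z of inner_lid in the frame of tin between 0.062 and 0.068 m and angle between the z axis of inner_lid and the z axis of tin, either way round below 0.06 rad and angle between tin's own z axis and vertical below 0.06 rad and distance of tin from where it was at the start of the episode below 0.02 m and horizontal distance between outer_lid and pad_centre below 0.035 m and z of outer_lid in the frame of pad_centre between 0.045 and 0.125 m and angle between outer_lid's own z axis and vertical below 0.15 rad and linear speed of outer_lid below 0.03 m/s and contact force between the fingers and outer_lid above 1 N and contact force between outer_lid and inner_lid below 0.05 N and contact force between inner_lid and the fingers below 0.05 N); the arm keeps its last pose, push and grip.
It fails at once if the lids are parted while the inner lid is not home in the tin (distance between outer_lid and inner_lid above 0.025 m and not (horizontal distance between inner_lid and tin below 0.006 m and z of inner_lid in the frame of tin between 0.062 and 0.068 m and angle between the z axis of inner_lid and the z axis of tin, either way round below 0.06 rad)).
It fails at once if the inner lid is disturbed (moves faster than 60 mm/s) while the outer lid is off it (distance between outer_lid and inner_lid above 0.025 m and linear speed of inner_lid above 0.06 m/s).
It fails at once if the lids are dropped instead of lowered (the inner lid moves faster than 0.35 m/s with no finger on it) (contact force between the fingers and inner_lid below 0.05 N and linear speed of inner_lid above 0.35 m/s).
It fails at once if the tin is shifted by more than 20 mm or tipped (distance of tin from where it was at the start of the episode above 0.02 m or angle between tin's own z axis and vertical above 0.15 rad).
It fails at once if the mug, glass or screwdriver is moved by more than 20 mm or tipped (distance of any of mug, glass, screwdriver from where it was at the start of the episode above 0.02 m or angle between any of mug, glass's own z axis and vertical above 0.3 rad).
It also fails if it takes over 51 s, if anything falls off the work surface, if the arm or the gripper's body presses on something with over 40 N, if the wrist force passes 120 N, or if a joint passes its speed limit or range.

## Working session

There is one attempt and no reset: what is moved stays moved. The work goes in short steps, Python scripts to look and compute and a tool call to move; the robot and the scene stay as the last step left them, time stands still between calls to the robot, and variables do not carry over. Pictures are saved under pics/ and viewed, at most 10 in all, crops included, and the job is handed in when it is done.

Besides the shell and the picture viewer there is one more tool, called after ">>>" as name(argument=value, ...), one argument or row to a line, values as JSON. step_arm: Moves the arm, as the interface text tells. Its arguments: {"type":"object","properties":{"rows":{"type":"array"},"claw":{"type":"number"}},"required":["rows"]}

```bash
mkdir -p pics; cat > h.py <<'E'
import numpy as np, cv2
from workcell import bot
def cloud(cam, d, P=None):
    P=P or bot.camera_params(cam); T=np.array(P["pose"])
    v,u=np.mgrid[:400,:640]
    p=np.stack([(u-P["cx"])/P["fx"]*d, -(v-P["cy"])/P["fy"]*d, -d],-1)
    return p@T[:3,:3].T+T[:3,3]
def save(n,img): cv2.imwrite("pics/"+n,img[:,:,::-1])
E
python3 - <<'E'
from h import *
np.set_printoptions(precision=4,suppress=True)
o=bot.get_obs(); print(o["clock"],o["eef_pos"],o["tool_rot"],o["grip_width"])
for c in ["top","scene"]:
    im,d=bot.camera(c); save(c+"1.png",im); X=cloud(c,d); print(c,{k:v for k,v in bot.camera_params(c).items() if k!="pose"})
    np.save(c+".npy",X)
    for n in ["tin","inner_lid","outer_lid","knob_top","collar_top","coaster","pad_centre","mug","glass","screwdriver"]:
        for r in bot.trace(n,c)[:3]:
            m=r["pixels"]&(d>0); 
            if m.sum()<5: continue
            p=X[m]; zt=np.percentile(p[:,2],97); t=p[p[:,2]>zt-.005]
            print(n,round(r["score"],2),np.round(r["uv"]),m.sum(),"med",np.median(p,0),"ztop",zt,"topmid",(t.min(0)+t.max(0))[:2]/2,"ext",np.ptp(t,0)[:2])
E
```

```text
0.0 [0.2194 0.4487 0.303 ] [ 0.2254  0.9743 -0.001  -0.0002] 0.08511584747824506
top {'fx': 499.53196996157595, 'fy': 499.53196996157595, 'cx': 331.5521500513746, 'cy': 199.8321137321424}
tin 0.78 [312. 225.] 770 med [ 0.5671 -0.0119  0.0349] ztop 0.07724536000358856 topmid [ 0.5647 -0.0135] ext [0.0769 0.0757]
inner_lid 0.58 [401. 228.] 75 med [ 0.5525 -0.2759  0.062 ] ztop 0.0765503253758689 topmid [ 0.5519 -0.2784] ext [0.0169 0.0139]
outer_lid 0.87 [401. 231.] 867 med [ 0.5521 -0.2774  0.027 ] ztop 0.04811585990386335 topmid [ 0.5526 -0.2786] ext [0.0395 0.0396]
knob_top 0.58 [402. 227.] 79 med [ 0.5517 -0.2765  0.0567] ztop 0.07651932054260598 topmid [ 0.5519 -0.2784] ext [0.0169 0.0139]
collar_top 0.83 [405. 229.] 823 med [ 0.5518 -0.2773  0.0271] ztop 0.04802473280340906 topmid [ 0.5526 -0.2786] ext [0.0395 0.0396]
coaster 0.89 [405. 174.] 584 med [ 0.7079 -0.2902  0.0066] ztop 0.012123518438022273 topmid [ 0.708  -0.2904] ext [0.0772 0.0756]
coaster 0.7 [351. 267.] 636 med [ 0.4509 -0.1311  0.0062] ztop 0.011678952918869603 topmid [ 0.4509 -0.1304] ext [0.0775 0.0757]
coaster
[... 1857 characters left out ...]
885770122933 topmid [ 0.7047 -0.2882] ext [0.0809 0.0794]
pad_centre 0.69 [368. 127.] 2701 med [0.566  0.2176 0.0407] ztop 0.04510905810529309 topmid [0.5621 0.2346] ext [0.1775 0.1622]
pad_centre 0.68 [247. 257.] 1278 med [ 0.5598 -0.2878  0.0267] ztop 0.04703562418023022 topmid [ 0.5511 -0.2785] ext [0.0406 0.0401]
mug 0.56 [426. 161.] 1596 med [0.7628 0.1397 0.0619] ztop 0.09571305193258764 topmid [0.7649 0.1626] ext [0.0777 0.0793]
glass 0.7 [374. 239.] 1345 med [ 0.7709 -0.1163  0.0601] ztop 0.09104019325087734 topmid [ 0.7714 -0.1159] ext [0.0688 0.0723]
screwdriver 0.64 [168. 309.] 801 med [ 0.504  -0.4584  0.0214] ztop 0.027083182056644062 topmid [ 0.4846 -0.4571] ext [0.0998 0.0215]
```

View pics/top1.png

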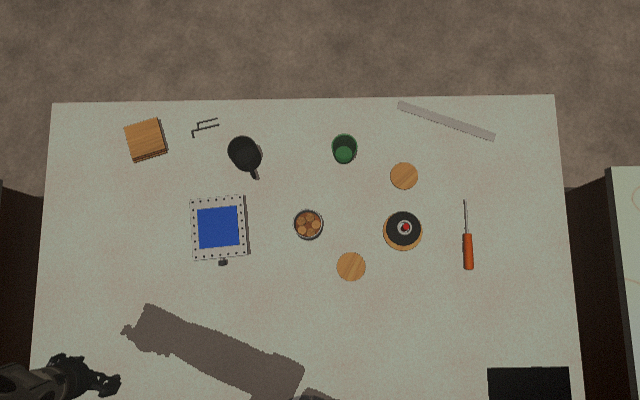

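>>> step_arm(
  rows=[
    [[-20,-12,0],4],
    [[-65,-39,0],10],
    [[-112,-67,0],18],
    [[-160,-95,0],26],
    [[-208,-124,0],34],
    [[-256,-153,0],42],
    [[-304,-181,0],50],
    [[-352,-210,0],57],
    [[-400,-238,0],62],
    [[-440,-262,0],64],
    [[-465,-277,0],64],
    [[-472,-281,0],64],
  ],
  claw=-1,
)

```text
clock: 2.6
eef_pos: [0.5209, -0.0121, 0.3036]
tool_rot: [0.708, 0.706, -0.0, -0.0]
ft_force: [-0.6, 0.7, -0.1]
grip_width: 0.0855
grasp_force: 0.0
```

The top view shows the tin at (308,224), the nested lids on the big coaster at (403,229) and the blue pad at (218,228). The look-alike coasters are at (404,176) and (351,267), both small and empty.

```bash
cat >> h.py <<'E'
def circ(p):
    A=np.c_[2*p,np.ones(len(p))]; s=np.linalg.lstsq(A,(p**2).sum(1),rcond=None)[0]
    return s[:2],np.sqrt(s[2]+s[:2]@s[:2])
def ring(X,zlo,zhi,c,r):
    m=(X[...,2]>zlo)&(X[...,2]<zhi)&(np.hypot(X[...,0]-c[0],X[...,1]-c[1])<r)
    p=X[m][:,:2]; h=cv2.convexHull((p*1e4).astype(np.float32))
    (cx,cy),R=cv2.minEnclosingCircle(h); return len(p),np.array([cx,cy])/1e4,R/1e4,circ(h[:,0]/1e4),np.median(X[m][:,2])
E
python3 - <<'E'
from h import *
np.set_printoptions(precision=4,suppress=True)
P=bot.camera_params("wrist"); im,d=bot.camera("wrist"); save("w1.png",im); X=cloud("wrist",d,P)
print(P["pose"],P["fx"])
for n in ["tin"]:
    for r in bot.trace(n,"wrist")[:2]:
        print(n,r["score"],r["uv"],r["pixels"].sum())
print("wrist tin",ring(X,.066,.085,(.565,-.013),.055))
for c in ["top","scene"]:
    Y=np.load(c+".npy"); print(c,"tin",ring(Y,.068,.085,(.565,-.013),.055),"collar",ring(Y,.042,.053,(.552,-.278),.03))
im=cv2.imread("pics/top1.png").astype(int); b=(im[...,0]>im[...,2]+70)&(im[...,0]>im[...,1]+50); b[:,:150]=0;b[:,300:]=0
p=np.load("top.npy")[b]; print("pad",b.sum(),np.median(p,0),[np.percentile(p,q,0) for q in (1,99)])
E
```

```text
[[ 1.      0.0031  0.0015  0.5207]
 [-0.0034  0.9604  0.2787  0.0598]
 [-0.0006 -0.2787  0.9604  0.3731]
 [ 0.      0.      0.      1.    ]] 295.1151558357365
tin 0.71 [365.5, 182.4] 4896
wrist tin (924, array([ 0.5626, -0.0106]), 0.03996099853515625, (array([ 0.5627, -0.0105]), np.float64(0.03958689269329832)), np.float64(0.07396418041637556))
top tin (117, array([ 0.566 , -0.0141]), 0.04041046142578125, (array([ 0.5658, -0.0134]), np.float64(0.03948943537327917)), np.float64(0.07460321577043416)) collar (90, array([ 0.5534, -0.2788]), 0.020934400939941405, (array([ 0.5533, -0.2786]), np.float64(0.020168598331354044)), np.float64(0.046505597040423674))
scene tin (227, array([ 0.5621, -0.012 ]), 0.04156539916992188, (array([ 0.5626, -0.0122]), np.float64(0.04026237199143845)), np.float64(0.07357187898216766)) collar (149, array([ 0.5508, -0.2787]), 0.02106244354248047, (array([ 0.5509, -0.2784]), np.float64(0.020207343478081456)), np.float64(0.04604629155788165))
pad 1516 [0.5626 0.2346 0.042 ] [array([0.5098, 0.1796, 0.0356]), array([0.6172, 0.2889, 0.0489])]
```

View pics/w1.png

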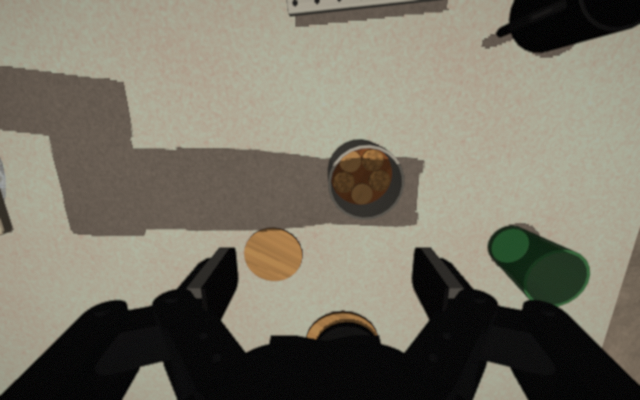

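The wrist view shows the tin's mouth at (365,180), clear between the fingers, with the coaster and lids at the bottom edge (343,325). All three cameras agree on the tin to about 3 mm.

>>> step_arm(
  rows=[
    [[-20,-1,0],0],
    [[-70,-3,0],0],
    [[-125,-5,0],0],
    [[-180,-8,0],0],
    [[-230,-10,0],0],
    [[-258,-11,0],0],
    [[-267,-11,0],0],
    [[-267,-11,0],0],
  ],
)

```text
clock: 3.7
eef_pos: [0.509, -0.2765, 0.3039]
tool_rot: [0.707, 0.707, 0.0, -0.0]
ft_force: [0.8, 0.2, 0.4]
grip_width: 0.0854
grasp_force: 0.0
```

```bash
python3 - <<'E'
from h import *
np.set_printoptions(precision=4,suppress=True)
o=bot.get_obs(); print(o["eef_pos"],o["tool_rot"])
P=bot.camera_params("wrist"); im,d=bot.camera("wrist"); save("w2.png",im); X=cloud("wrist",d,P)
print("collar",ring(X,.040,.053,(.552,-.278),.028)); print("knob",ring(X,.067,.08,(.552,-.278),.02)); print("disc",ring(X,.020,.032,(.552,-.278),.06))
E
```

```text
[ 0.509  -0.2765  0.3039] [ 0.7072  0.707   0.0002 -0.0004]
collar (542, array([ 0.5507, -0.2763]), 0.020849317932128908, (array([ 0.5506, -0.2761]), np.float64(0.020446312129096863)), np.float64(0.04509616403754496))
knob (222, array([ 0.5496, -0.2768]), 0.008909983062744141, (array([ 0.5494, -0.2766]), np.float64(0.008575021491226036)), np.float64(0.0713747896896495))
disc (3956, array([ 0.5505, -0.2764]), 0.04781535339355469, (array([ 0.5505, -0.2763]), np.float64(0.04754025933724332)), np.float64(0.025473880605845378))
```

>>> step_arm(
  rows=[
    [[0,10,20],0],
    [[0,25,60],0],
    [[-1,41,100],0],
    [[-1,41,130],0],
    [[-1,41,155],0],
    [[-1,41,172],0],
    [[-1,41,180],0],
    [[-1,41,180],0],
  ],
  claw=-0.2,
)

```text
clock: 4.75
eef_pos: [0.5501, -0.2782, 0.124]
tool_rot: [0.707, 0.707, -0.0, -0.0]
ft_force: [1.1, 0.5, -0.6]
grip_width: 0.0513
grasp_force: 0.0
```

```bash
python3 - <<'E'
from h import *
o=bot.get_obs(); print(o["eef_pos"],o["ft_force"],o["grip_width"])
im,d=bot.camera("wrist"); im2,_=bot.camera("scene"); save("w3.png",np.vstack([im[150:],cv2.resize(im2[180:340,120:376],(640,340))])[:600])
E
```

```text
[ 0.55008028 -0.27819647  0.12399687] [ 1.0786992   0.48756037 -0.61677663] 0.051298052706865056
```

View pics/w3.png

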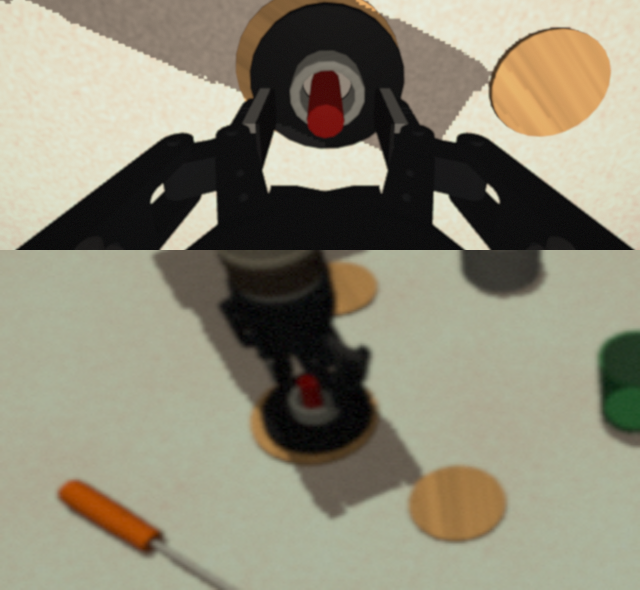

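The knob top at (325,120 in the crop) sits midway between the pads (262 and 388), and the tips are above the collar. Closing now.

>>> step_arm(
  rows=[
    [[0,0,0],0],
    [[0,0,0],0],
    [[0,0,0],0],
    [[0,0,0],0],
    [[0,0,0],0],
    [[0,0,0],0],
    [[0,0,0],0],
    [[0,0,0],0],
  ],
  claw=1,
)

```text
clock: 5.85
eef_pos: [0.5503, -0.279, 0.1249]
tool_rot: [0.708, 0.707, 0.0, 0.001]
ft_force: [-1.1, -0.3, 5.4]
grip_width: 0.0161
grasp_force: 58.7
```

>>> step_arm(
  rows=[
    [[0,0,-3],0],
    [[0,0,-8],0],
    [[0,0,-16],0],
    [[0,0,-26],0],
    [[0,0,-38],0],
    [[0,0,-50],0],
    [[0,0,-62],0],
    [[0,0,-75],0],
    [[0,0,-88],0],
    [[0,0,-97],0],
    [[0,0,-100],0],
    [[0,0,-100],0],
  ],
)

```text
clock: 7.35
eef_pos: [0.5499, -0.2786, 0.2239]
tool_rot: [0.707, 0.707, -0.0, -0.0]
ft_force: [-1.3, 0.3, -2.7]
grip_width: 0.0156
grasp_force: 58.6
```

```bash
python3 - <<'E'
from h import *
np.set_printoptions(precision=4,suppress=True)
o=bot.get_obs(); print(o["eef_pos"],o["ft_force"],o["grip_width"])
P=bot.camera_params("wrist"); im,d=bot.camera("wrist"); im2,_=bot.camera("scene"); save("w4.png",np.vstack([im[150:],cv2.resize(im2[180:340,120:376],(640,340))])[:600])
X=cloud("wrist",d,P); print("disc",ring(X,.120,.131,(.552,-.278),.06))
E
```

```text
[ 0.5499 -0.2786  0.2239] [-1.3381  0.3335 -2.7306] 0.015564741751270258
disc (11165, array([ 0.5504, -0.276 ]), 0.04798236083984375, (array([ 0.5503, -0.2759]), np.float64(0.047649289953961164)), np.float64(0.12441434646387828))
```

View pics/w4.png

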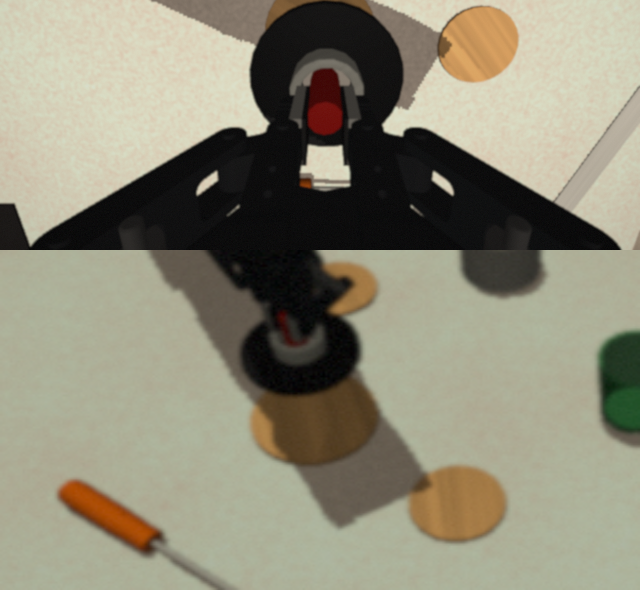

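Both lids came up together, level and unslipped: the disc is at (326,75 in the crop) and the bare coaster below it. Carrying them to the tin.

>>> step_arm(
  rows=[
    [[8,1,0],0],
    [[28,2,0],0],
    [[58,4,0],0],
    [[90,5,0],0],
    [[122,6,0],0],
    [[154,8,0],0],
    [[186,10,0],0],
    [[216,11,0],0],
    [[242,12,0],0],
    [[258,13,0],0],
    [[266,13,0],0],
    [[266,13,0],0],
  ],
)

```text
clock: 8.95
eef_pos: [0.5631, -0.0123, 0.2239]
tool_rot: [0.707, 0.707, -0.0, 0.0]
ft_force: [-0.3, 0.1, -2.1]
grip_width: 0.0159
grasp_force: 58.6
```

```bash
python3 - <<'E'
from h import *
np.set_printoptions(precision=4,suppress=True)
o=bot.get_obs(); print(o["eef_pos"],o["ft_force"],o["grip_width"])
P=bot.camera_params("wrist"); im,d=bot.camera("wrist"); im2,_=bot.camera("scene"); save("w5.png",np.vstack([im[150:],cv2.resize(im2[100:260,194:450],(640,340))])[:600])
X=cloud("wrist",d,P); print("disc",ring(X,.120,.131,(.563,-.012),.06))
E
```

```text
[ 0.5631 -0.0123  0.2239] [-0.2546  0.1295 -2.1446] 0.015855275092558324
disc (11141, array([ 0.5637, -0.01  ]), 0.04819843139648437, (array([ 0.5636, -0.0097]), np.float64(0.04765559931397713)), np.float64(0.12442508995151813))
```

View pics/w5.png

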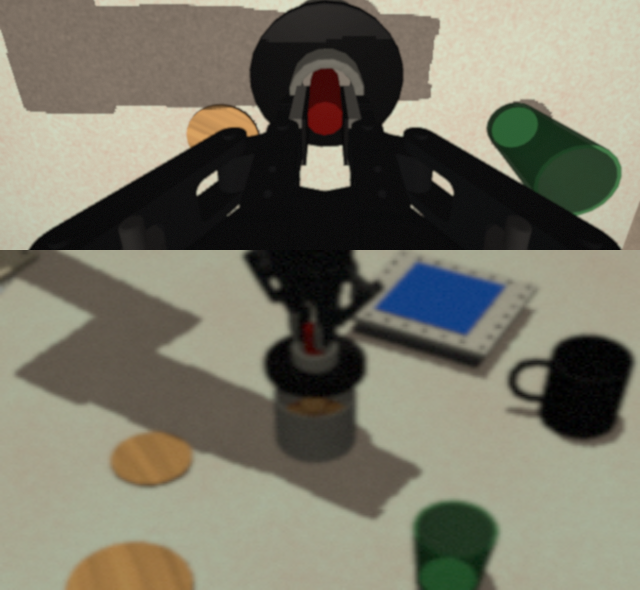

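The disc at (315,360 in the lower crop) stands centred over the tin at (315,425). Lowering to just above contact, then slowly.

>>> step_arm(
  rows=[
    [[0,0,4],0],
    [[0,0,10],0],
    [[0,0,18],0],
    [[0,0,24],0],
    [[0,0,28],0],
    [[0,0,30],0],
    [[0,0,32],0],
    [[0,0,34],0],
    [[0,0,36],0],
    [[0,0,38],0],
    [[0,0,38],0],
  ],
)

```text
clock: 10.42
eef_pos: [0.5631, -0.0126, 0.1857]
tool_rot: [0.707, 0.707, -0.0, -0.0]
ft_force: [0.7, 0.7, -1.5]
grip_width: 0.0158
grasp_force: 58.6
```

No contact yet and the plug is in the mouth, with about 5 mm left.

>>> step_arm(
  rows=[
    [[0,0,1],0],
    [[0,0,2],0],
    [[0,0,3],0],
    [[0,0,4],0],
    [[0,0,4],0],
    [[0,0,4],0],
  ],
)

```text
clock: 11.18
eef_pos: [0.5632, -0.0126, 0.182]
tool_rot: [0.707, 0.707, 0.0, 0.0]
ft_force: [-1.5, -0.3, -1.3]
grip_width: 0.0158
grasp_force: 58.8
```

>>> step_arm(
  rows=[
    [[0,0,0.5],0],
    [[0,0,1],0],
    [[0,0,1],0],
    [[0,0,1],0],
  ],
)

```text
clock: 11.68
eef_pos: [0.5632, -0.0126, 0.1819]
tool_rot: [0.707, 0.707, 0.0, 0.0]
ft_force: [-2.6, 0.5, 5.3]
grip_width: 0.0155
grasp_force: 59.2
```

>>> step_arm(
  rows=[
    [[0,0,0.4],0],
    [[0,0,0.8],0],
    [[0,0,0.8],0],
    [[0,0,0.8],0],
  ],
)

```text
clock: 12.18
eef_pos: [0.5632, -0.0126, 0.1819]
tool_rot: [0.707, 0.707, 0.0, 0.0]
ft_force: [-3.4, -0.2, 8.8]
grip_width: 0.0161
grasp_force: 59.7
```

>>> step_arm(
  rows=[
    [[0,0,-1],0],
    [[0,0,-1],0],
    [[0,0,-1],0],
    [[0,0,-1],0],
    [[0,0,-1],0],
    [[0,0,-1],0],
    [[0,0,-1],0],
  ],
  claw=-0.7,
)

```text
clock: 13.05
eef_pos: [0.5632, -0.0127, 0.1811]
tool_rot: [0.707, 0.707, -0.0, -0.0]
ft_force: [-1.2, 0.2, 0.5]
grip_width: 0.0725
grasp_force: 0.0
```

```bash
python3 - <<'E'
from h import *
np.set_printoptions(precision=4,suppress=True)
o=bot.get_obs(); print(o["eef_pos"],o["ft_force"],o["grip_width"])
P=bot.camera_params("wrist"); im,d=bot.camera("wrist"); im2,_=bot.camera("scene"); save("w6.png",np.vstack([im[150:],cv2.resize(im2[100:260,194:450],(640,340))])[:600])
X=cloud("wrist",d,P); print("disc",ring(X,.078,.089,(.563,-.012),.06)); print("collar",ring(X,.098,.108,(.563,-.012),.025)); print("knob",ring(X,.124,.135,(.563,-.012),.014))
E
```

```text
[ 0.5632 -0.0127  0.1811] [-1.1877  0.205   0.4554] 0.07248096991691051
disc (13462, array([ 0.5639, -0.0101]), 0.04792276916503906, (array([ 0.5639, -0.0099]), np.float64(0.04763881147992256)), np.float64(0.08250364361809495))
collar (1974, array([ 0.5636, -0.0097]), 0.020920779418945313, (array([ 0.5638, -0.0097]), np.float64(0.02057046287766144)), np.float64(0.10216738876361406))
knob (1109, array([ 0.5627, -0.0102]), 0.009202733612060547, (array([ 0.5628, -0.0103]), np.float64(0.008885191328144647)), np.float64(0.12835819649482588))
```

View pics/w6.png

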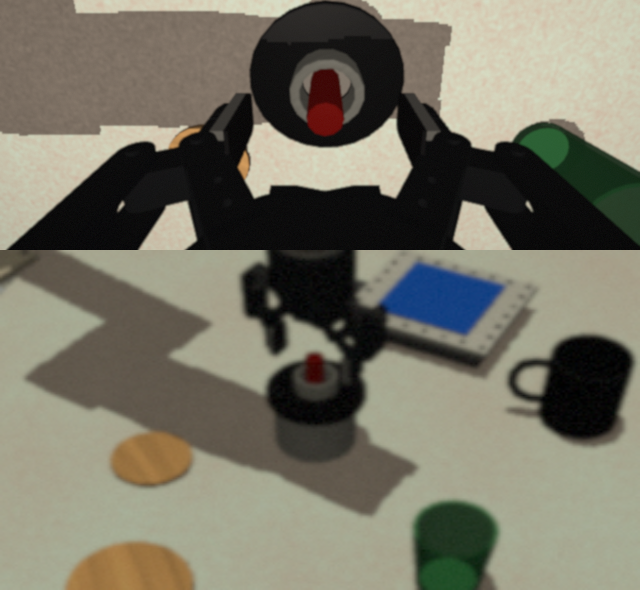

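The pair is home (disc, collar and knob tops at 82.5, 102 and 128 mm, as they must be), and the collar at (326,90 in the crop) is centred between the open fingers. Going down to the collar and gripping it.

>>> step_arm(
  rows=[
    [[0,0.5,4],0],
    [[0,0.5,10],0],
    [[0,0.5,16],0],
    [[0,0.5,20],0],
    [[0,0.5,21],0],
    [[0,0.5,21],0],
  ],
)

```text
clock: 13.9
eef_pos: [0.5637, -0.0127, 0.1601]
tool_rot: [0.707, 0.707, -0.0, -0.0]
ft_force: [-0.2, -0.4, -0.6]
grip_width: 0.0723
grasp_force: 0.0
```

>>> step_arm(
  rows=[
    [[0,0,0],0],
    [[0,0,0],0],
    [[0,0,0],0],
    [[0,0,0],0],
    [[0,0,0],0],
    [[0,0,0],0],
    [[0,0,0],0],
  ],
  claw=1,
)

```text
clock: 14.78
eef_pos: [0.5641, -0.0126, 0.1609]
tool_rot: [0.707, 0.707, 0.001, 0.001]
ft_force: [-0.2, 0.1, 5.5]
grip_width: 0.0395
grasp_force: 60.1
```

>>> step_arm(
  rows=[
    [[0,0,-1],0],
    [[0,0,-3],0],
    [[0,0,-6],0],
    [[0,0,-10],0],
    [[0,0,-15],0],
    [[0,0,-21],0],
    [[0,0,-28],0],
    [[0,0,-35],0],
    [[0,0,-42],0],
    [[0,0,-49],0],
    [[0,0,-54],0],
    [[0,0,-56],0],
  ],
)

```text
clock: 16.27
eef_pos: [0.5639, -0.0126, 0.2165]
tool_rot: [0.707, 0.707, 0.0, 0.0]
ft_force: [-0.1, 0.1, -0.8]
grip_width: 0.0399
grasp_force: 60.5
```

>>> step_arm(
  rows=[
    [[0,0,-4],0],
    [[0,0,-12],0],
    [[0,0,-20],0],
    [[0,0,-26],0],
    [[0,0,-28],0],
    [[0,0,-28],0],
  ],
)

```text
clock: 17.02
eef_pos: [0.5638, -0.0127, 0.2442]
tool_rot: [0.707, 0.707, 0.0, 0.0]
ft_force: [-0.4, 0.4, -1.9]
grip_width: 0.0405
grasp_force: 60.5
```

```bash
python3 - <<'E'
from h import *
np.set_printoptions(precision=4,suppress=True)
o=bot.get_obs(); print(o["eef_pos"],o["ft_force"],o["grip_width"])
im,d=bot.camera("wrist"); im2,d2=bot.camera("scene"); save("w7.png",np.vstack([im[150:],cv2.resize(im2[100:260,194:450],(640,340))])[:600])
P=bot.camera_params("wrist");X=cloud("wrist",d,P); print("disc",ring(X,.155,.175,(.564,-.012),.06))
Y=cloud("scene",d2); print("flange",ring(Y,.074,.084,(.563,-.012),.06))
E
```

```text
[ 0.5638 -0.0127  0.2442] [-0.412   0.3647 -1.867 ] 0.04045396792021594
disc (13618, array([ 0.5631, -0.0103]), 0.048287979125976564, (array([ 0.563, -0.01 ]), np.float64(0.04777559029055833)), np.float64(0.1653814876395543))
flange (592, array([ 0.5625, -0.0123]), 0.0421701904296875, (array([ 0.5621, -0.012 ]), np.float64(0.04114507290366892)), np.float64(0.07963147473555388))
```

View pics/w7.png

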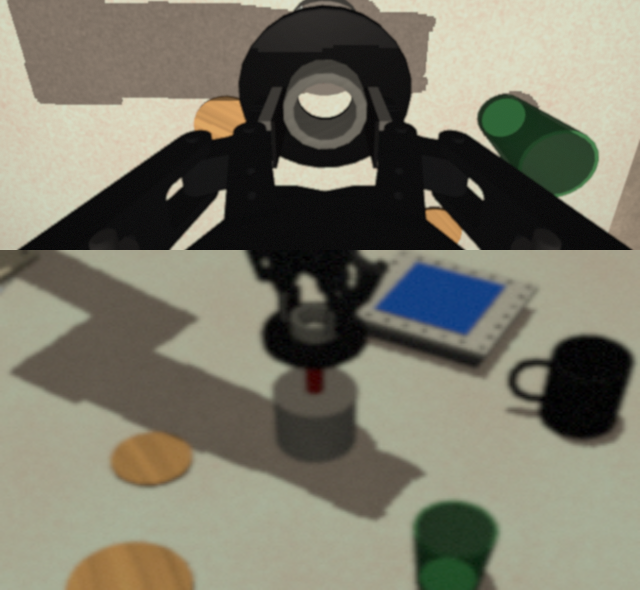

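The outer lid hangs level and clear of the knob, and the inner lid sits home (flange top at 79 mm; scene crop (315,390)). Moving to the pad.

>>> step_arm(
  rows=[
    [[8,0,0],0],
    [[28,0,0],0],
    [[60,0,0],0],
    [[96,0,0],0],
    [[132,0,0],0],
    [[168,0,6],0],
    [[200,0,14],0],
    [[226,0,22],0],
    [[241,0,28],0],
    [[247,0,32],0],
    [[247,0,32],0],
    [[247,0,32],0],
  ],
)

```text
clock: 18.62
eef_pos: [0.5642, 0.2335, 0.2124]
tool_rot: [0.708, 0.706, 0.0, 0.0]
ft_force: [0.5, 0.1, -1.4]
grip_width: 0.0397
grasp_force: 60.5
```

>>> step_arm(
  rows=[
    [[0,0,0],0],
    [[0,0,0],0],
    [[0,0,0],0],
    [[0,0,0],0],
  ],
)

```text
clock: 19.12
eef_pos: [0.564, 0.2343, 0.2122]
tool_rot: [0.708, 0.707, 0.0, 0.0]
ft_force: [-0.3, -0.0, -0.2]
grip_width: 0.04
grasp_force: 60.5
```

```bash
python3 - <<'E'
from h import *
np.set_printoptions(precision=4,suppress=True)
o=bot.get_obs(); print(o["eef_pos"],o["grip_width"],np.abs(o["joint_vel"]).max())
im,d=bot.camera("wrist"); im2,d2=bot.camera("scene"); save("w8.png",np.vstack([im[150:],im2[:350]]))
P=bot.camera_params("wrist");X=cloud("wrist",d,P); print("disc",ring(X,.125,.142,(.563,.235),.06))
Y=cloud("scene",d2); print("flange",ring(Y,.074,.084,(.563,-.012),.06),"knob",ring(Y,.12,.135,(.563,-.012),.02))
E
```

```text
[0.564  0.2343 0.2122] 0.0400303759743613 0.0027159541219174254
disc (13454, array([0.5636, 0.2369]), 0.048028408813476565, (array([0.5635, 0.237 ]), np.float64(0.04769547032033891)), np.float64(0.1336208000471183))
flange (603, array([ 0.5624, -0.0122]), 0.04242502746582031, (array([ 0.562, -0.012]), np.float64(0.04103704202917282)), np.float64(0.07962419945448929)) knob (53, array([ 0.5638, -0.0128]), 0.009678459930419922, (array([ 0.5632, -0.0133]), np.float64(0.008368441975897383)), np.float64(0.1290206189868346))
```

View pics/w8.png

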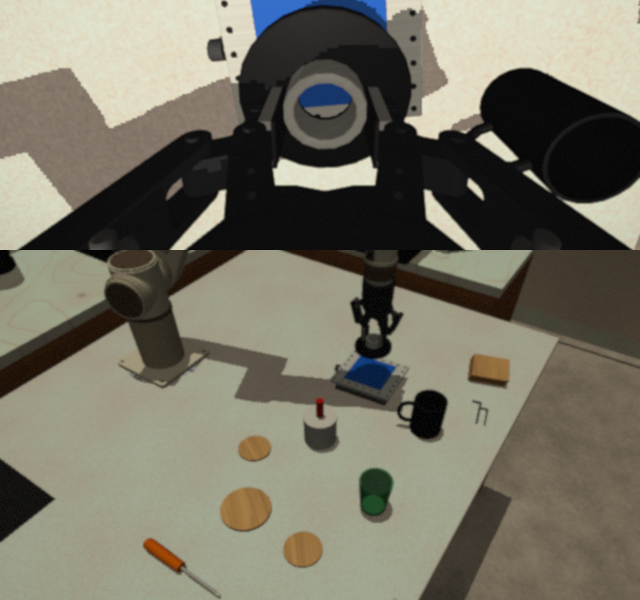

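The lid at (373,345) is held level over the blue pad with its skirt about 80 mm above it, and the inner lid is home in the tin at (320,425). Handing in.

```bash
python3 -c "
from workcell import bot
print(bot.job_done())"
```

```text
the job is handed in; nothing more can be done
None
```

The job is handed in after about 19 s of the 51 s allowed: the inner lid is home in the tin, and the outer lid is held level and still about 8 cm above the middle of the blue pad; the hand-in returned no verdict.

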